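# Flip the upturned coaster on the folded step stool

## Task

Two round wooden coasters lie on the low front tread of the folded step stool, and one of them is upside down, with its black rubber foot facing up. Take the steel spatula by its handle, lift that coaster by its overhanging front edge with the blade and flip it over the step, so that it lies flat on its foot on the stool, without touching it with the gripper. Then lay the spatula down flat on the worktop; leave the other coaster where it is.

Things in the scene. Friction and masses are not known exactly. Their poses are not given: they have to be found in the camera images.
- coaster: The upside-down coaster, left or right on the tread: wooden disc 100 mm across, 10 mm thick, 60 g, with a round black rubber foot (48 mm across, 3 mm high) on the face now up. Origin: centre of the plain face, now on the tread; z towards the foot (down once flipped). Far edge 1 to 7 mm from the stool's step; near edge overhangs the tread's front by 21 to 27 mm, free from below.
- other_coaster: An equal coaster, already right way up, standing on its foot on the same tread at the other side, its centre 130 to 190 mm away. To be left alone. Origin: centre of the foot's underside; z up.
- stool: Folded wooden stool, fixed. Origin on the worktop below the middle of the step; x from tread over the step to the seat (away from robot, within 7 deg), y left, z up. Tread x = -80 (front edge) to 0 mm, top z = 60, 20 thick. At x = 0 a step up of 8 mm to the seat, top z = 68, to x = 260, free to x = 140. 400 wide. A coaster lifted by its near edge pivots against the step.
- spatula: Steel turner, 140 g, flat on the worktop left or right before the stool. Origin below the grip, level with the blade's underside; x to the blade tip (within 15 deg of away from robot), z up. Blade x = 55 to 130 mm, 64 wide, 2.5 thick, underside z = 0. Wooden handle: level bar x = -77 to 33, 18 wide, z = 27 to 49; grip at x = 0, z = 38. Rear hook (x = -96) reaches z = 0: stands level.
Mind the look-alikes: they are no part of the job. What is shaped like the coaster but green or red is not meant.

How it is judged (in metres and radians):
On the way, in this order (a step that is already met when the one before it is completed fails the run):
1. the spatula is picked up off the worktop (height (world z) of spatula above 0.03 m), for 0.2 s.
2. the upside-down coaster is tipped up by more than 30 degrees by the spatula (angle between coaster's own z axis and vertical above 0.52 rad and contact force between spatula and coaster above 0.02 N), for 0.05 s.
At the end, for the whole second after the job is handed in: The coaster lies flipped, foot down and within 10 degrees of level, at rest on the stool (tread or seat board); the other coaster is upright and within 15 mm of its start; the spatula lies flat (within 10 degrees, blade down) and at rest on the worktop (angle between coaster's own z axis and vertical above 2.96 rad and height (world z) of coaster between 0.068 and 0.09 m and x of coaster in the frame of stool between -0.08 and 0.26 m and linear speed of each of coaster, spatula below 0.02 m/s and distance of other_coaster from where it was at the start of the episode below 0.015 m and angle between each of other_coaster, spatula's own z axis and vertical below 0.17 rad and height (world z) of spatula below 0.012 m); the robot touches nothing.
It fails at once if the gripper's fingers touch the upside-down coaster (contact force between the fingers and coaster above 0.5 N).
It fails at once if the other coaster is shifted by more than 20 mm (distance of other_coaster from where it was at the start of the episode above 0.02 m).
It also fails if it takes over 61 s, if anything falls off the work surface, if the arm or the gripper's body presses on something with over 40 N, if the wrist force passes 120 N, or if a joint passes its speed limit or range.

## Robot

A 6-joint arm with a two-finger parallel gripper is mounted at the origin on the work surface. World frame = base frame: x ahead of the robot, y to its left, z up, the work surface at z = 0. Lengths are in m, angles in degrees, forces in N, time in s.
With the tool pointing down it reaches from about 0.35 to 0.725 m from the base axis. Payload 4.3 kg.
Tool frame: the origin (TCP) lies on the centre line of the jaws, within the pads' length; the fingertips stand 17 mm ahead of it and the grasp point (between the pads) lies 2 mm behind it; z points along the fingers, y is the direction in which the jaws open and shut (so a half turn about z gives the same grasp; the last joint's range is limited). The gripper opens to 85 mm and grips with 20 to 120 N. Pads are 22 mm wide; open, the fingers measure 114 mm over their backs; the gripper's body (76 mm by 85 mm) begins 54 mm behind the grasp point. The pads swing forward as they close: fully open they stand 13 mm farther back than shut.
Start: joints at [-78.742, 21.618, 4.641, 73.018, 0, 83.68], TCP at [0.174, -0.548, 0.248] pointing down, gripper open.
Joint ranges: [-156.06, 156.06], [-48.1, 94.91], [-58.44, 69.94], [-101.28, 121.22], [-78.64, 73.56], [-180, 180]. Speed limits (degrees/s): [147.25, 147.25, 180, 180, 180, 180].

## Interface

Orientations are given as [roll, pitch, yaw] about the fixed x, y, z axes, in that order (R = Rz(yaw) Ry(pitch) Rx(roll)).
In Python, from station import env, snapshot gives the robot as it stands. The module is installed in compiled form; this text tells all that it offers.
- The arm moves only by the tool play_rows, never from a script. Its argument "deltas" is a list of rows, each a list of 2 entries, a list of its own where there are three numbers: the shift along the tool's x, y, z in cm, then the turn about the tool's z in degrees. A call has 1 to 20 rows; each row is the pose to reach, as a shift and turn from the pose commanded when the call began, along the tool's axes at that moment; what a row does not reach only later rows make up. A row lasts 1/8 s, in which the tool goes at most 62.5 mm and 10.7 degrees, less where a joint would pass 70% of its speed; a pose out of reach is approached as far as the arm can. A call with a gripper value outside its range is refused whole. "grip" is the opening in per cent of the stroke, from 0 (shut) to 100 (fully open), set as the call begins (left out, the last holds). The fingers move at their own pace and stop on an object; "grip_force" is the grip in N (left out, the last holds). Time passes only in rows, so rows that repeat a pose let the fingers close. It gives the time, the measured TCP pose, the force and the opening at its end, in the units of the state.
- env.state(): the state, without advancing time (a new reading comes with each control period).
- snapshot(name): name is "side" or "top"; returns a dict with "pixels" (420x560x3 uint8, red, green, blue), "z_map" (420x560 float32, m along the optical axis (not along the pixel's ray), 0 where there is no reading), "intrinsics" (3x3 intrinsics, pixels), "position" and "attitude" of the camera in the world. Camera axes: x right, y up, looking along -z (the intrinsics and any distortion apply to the point x, -y, -z); pixel columns grow to the right and rows downward; lengths in m; the calibration is good to about 2 mm. A picture is of the moment at which its call begins.
- env.hand_in(): hands the job in, once; it reports no verdict.
The state is a dict: "time": time; "q": joint angles; "joint_vel": joint speeds; "joint_torque": joint torques, N m; "eef_pos": TCP position; "orientation": TCP orientation; "force": force on the tool from outside, world axes, zero at the start; "moment": the same for the moment, N m; "grip_width": finger opening in m.
Only numpy, scipy, OpenCV 4.12 (cv2) and the standard library are available. Lean on these libraries where they do the work, as an engineer would, in place of code of your own. Each camera call takes 0.05 s, during which the arm holds its last target.

## Working session

There is one attempt and no reset: what is moved stays moved. The work goes in short steps, Python scripts to look and compute and a tool call to move; the robot and the scene stay as the last step left them, time stands still between calls to the robot, and variables do not carry over. Pictures are saved under pics/ and viewed, and the job is handed in when it is done.

Besides the shell and the picture viewer there is one more tool, called as a command line: name --argument value ..., lists and objects as JSON in quotes. play_rows: Moves the arm, as the interface text tells. Its arguments: {"type":"object","properties":{"deltas":{"type":"array","items":{"type":"array"}},"grip":{"type":"number"},"grip_force":{"type":"number"}},"required":["deltas"]}

```bash
mkdir -p pics
cat > h.py <<'E'
import numpy as np, cv2
from station import env, snapshot
def snap(n,fn):
    s=snapshot(n); cv2.imwrite('pics/'+fn,s['pixels'][:,:,::-1]); np.savez('pics/'+fn[:-4]+'.npz',**s); return s
E
python3 - <<'E'
from h import *
for n in ['side','top']:
    s=snap(n,n+'0.png'); print(n,s['intrinsics'],s['position'],s['attitude'],[k for k in s])
print(env.state())
E
```

```text
side [[454.72583675   0.         280.6412764 ]
 [  0.         454.72583675 206.74433201]
 [  0.           0.           1.        ]] [0.35035661 0.9931854  0.70614041] [  58.70950811   -1.13728239 -170.24828091] ['pixels', 'z_map', 'intrinsics', 'position', 'attitude']
top [[388.131039     0.         280.9414077 ]
 [  0.         388.131039   213.97072592]
 [  0.           0.           1.        ]] [ 0.37909918 -0.01137275  0.85639156] [ 11.33560151   0.19647007 -91.06562092] ['pixels', 'z_map', 'intrinsics', 'position', 'attitude']
{'time': 0.1, 'q': array([-7.87411435e+01,  2.16569516e+01,  4.57273841e+00,  7.30203129e+01,
       -9.18878303e-04,  8.36809048e+01]), 'joint_vel': array([-0.00883862, -0.09031208,  0.1558254 ,  0.08018606,  0.03979238,
        0.04317429]), 'joint_torque': array([-1.32731502e-04, -4.64693999e+01,  2.70581621e+01,  1.20372826e-02,
       -2.21183350e-04, -2.19120841e-05]), 'eef_pos': array([ 0.17355014, -0.54760212,  0.24747641]), 'orientation': array([-1.79896008e+02, -1.05914255e-02,  1.75779429e+01]), 'force': array([0.13032276, 0.34888386, 0.63101505]), 'moment': array([-0.00104088,  0.00043779,  0.00767429]), 'grip_width': 0.08551693950313659}
```

View pics/side0.png

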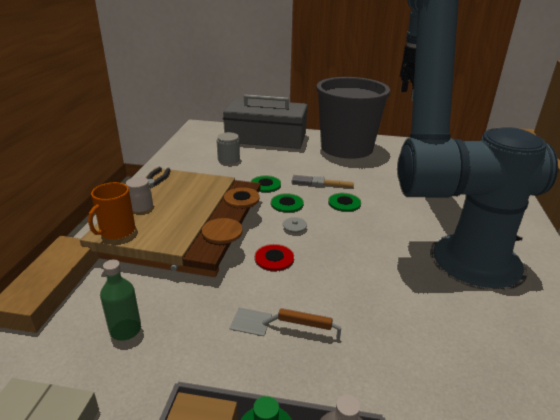

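View pics/top0.png

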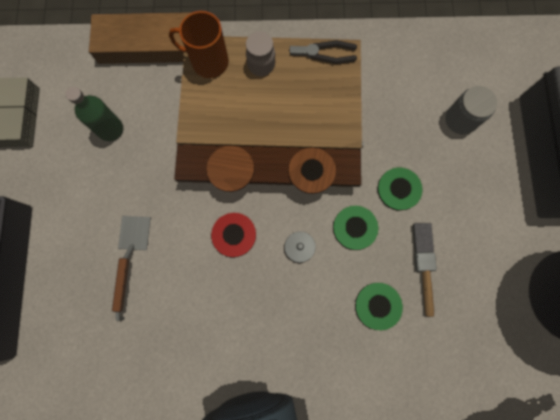

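The top view shows these candidates:
- **Coaster on the tread, foot up:** brown disc with a black foot at top (312,170) and side (241,197). This is the target.
- **Coaster on the tread, plain face up:** at top (231,168). This is the other coaster, to be left alone.
- **Look-alikes:** green discs at (356,228), (400,188) and (379,306), and a red disc at (233,235).
- **Spatula:** steel turner with a broad blade and a rear hook at (128,265).
- **Brush or scraper:** narrow blade at (425,265), not a turner.

Next I'll confirm these in an enlarged crop and measure.

```bash
cat >> h.py <<'E'
from scipy.spatial.transform import Rotation as Ro
def cloud(s):
    K=s['intrinsics'];z=s['z_map'];v,u=np.mgrid[:z.shape[0],:z.shape[1]]
    P=np.stack([(u-K[0,2])/K[0,0]*z,-(v-K[1,2])/K[1,1]*z,-z],-1)
    return P@Ro.from_euler('xyz',s['attitude'],degrees=True).as_matrix().T+s['position']
def ray(s,uv,h):
    K=s['intrinsics'];uv=np.atleast_2d(uv).astype(float)
    d=np.stack([(uv[:,0]-K[0,2])/K[0,0],-(uv[:,1]-K[1,2])/K[1,1],-np.ones(len(uv))],-1)@Ro.from_euler('xyz',s['attitude'],degrees=True).as_matrix().T
    return s['position']+d*((h-s['position'][2])/d[:,2])[:,None]
E
python3 - <<'E'
from h import *
t=np.load('pics/top0.npz');s=np.load('pics/side0.npz')
P=cloud(t);Q=cloud(s)
for u,v in [(312,170),(231,168),(134,232),(120,288),(119,318),(270,110),(190,165),(340,155),(200,280),(425,240)]: print((u,v),P[v,u].round(4))
for u,v in [(241,197),(222,231),(253,321),(305,319)]: print('side',(u,v),Q[v,u].round(4))
a=t['pixels'][120:340,80:460,::-1]
hs=cv2.cvtColor(t['pixels'],cv2.COLOR_RGB2HSV)
for u,v in [(312,170),(300,155),(225,165),(134,232),(120,288),(200,280),(185,165)]: print((u,v),hs[v,u])
c1=cv2.resize(t['pixels'][130:215,165:375,::-1],None,fx=3,fy=3,interpolation=2)
c2=cv2.resize(t['pixels'][205:335,90:170,::-1],None,fx=4,fy=4,interpolation=2)
cv2.imwrite('pics/c1.png',c1);cv2.imwrite('pics/c2.png',c2)
E
```

```text
(312, 170) [ 0.6288 -0.0786  0.0747]
(231, 168) [0.6367 0.0918 0.0741]
(134, 232) [0.5155 0.3156 0.0039]
(120, 288) [0.3929 0.3206 0.049 ]
(119, 318) [0.3324 0.3263 0.0307]
(270, 110) [0.7709 0.0081 0.0657]
(190, 165) [0.6502 0.182  0.0591]
(340, 155) [ 0.6653 -0.1411  0.062 ]
(200, 280) [0.4075 0.1671 0.0009]
(425, 240) [ 0.4832 -0.3223  0.0206]
side (241, 197) [ 0.6311 -0.0656  0.0726]
side (222, 231) [0.6366 0.1046 0.0719]
side (253, 321) [0.5108 0.3198 0.0047]
side (305, 319) [0.4009 0.3357 0.0471]
(312, 170) [18 88 29]
(300, 155) [ 12 168 106]
(225, 165) [ 12 166 109]
(134, 232) [ 26  18 111]
(120, 288) [ 12 148 102]
(200, 280) [ 18  41 136]
(185, 165) [ 11 144  69]
```

View pics/c1.png

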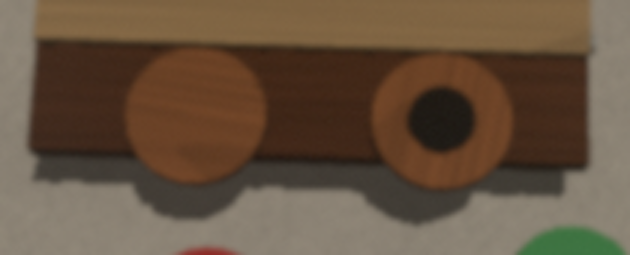

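View pics/c2.png

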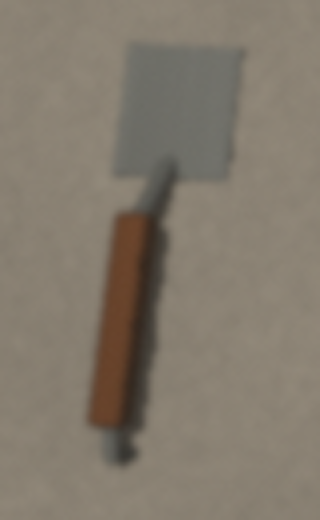

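The crops confirm it. In c1 the right disc, at crop (442,120), carries the round black foot, so it is the upside-down coaster. c2 shows the steel turner with its flat blade and wooden handle.

```bash
cat > m.py <<'E'
from h import *
def meas(t):
    P=cloud(t);hs=cv2.cvtColor(t['pixels'],cv2.COLOR_RGB2HSV).astype(int)
    H,S,V=hs[...,0],hs[...,1],hs[...,2]
    return P,H,S,V
E
python3 - <<'E'
from m import *
for n in ['top','side']:
    t=np.load(f'pics/{n}0.npz');P,H,S,V=meas(t);X,Y,Z=P[...,0],P[...,1],P[...,2]
    print(n)
    # handle
    m=((S>90)&(abs(X-.4)<.12)&(abs(Y-.325)<.07)&(V>50)).astype(np.uint8)
    cs,_=cv2.findContours(m,0,2);c=max(cs,key=cv2.contourArea)
    w=ray(t,c[:,0],.049)[:,:2];r=cv2.minAreaRect((w*1000).astype(np.float32));print('handle',r)
    # blade
    m=((S<28)&(abs(X-.5)<.08)&(abs(Y-.32)<.07)&(Z<.02)).astype(np.uint8)
    cs,_=cv2.findContours(m,0,2);c=max(cs,key=cv2.contourArea)
    w=ray(t,c[:,0],.0025)[:,:2];print('blade',cv2.minAreaRect((w*1000).astype(np.float32)),cv2.contourArea(c))
    # coasters
    for nm,yc in [('coaster',-.078),('other',.093)]:
        m=((abs(X-.633)<.08)&(abs(Y-yc)<.08)&(V>80)&(S>120)&(H<16)).astype(np.uint8)
        cs,_=cv2.findContours(m,0,2);c=max(cs,key=cv2.contourArea)
        w=ray(t,c[:,0],.070 if nm=='coaster' else .073)[:,:2]
        print(nm,cv2.minEnclosingCircle((w*1000).astype(np.float32)),cv2.fitEllipse((w*1000).astype(np.float32)))
    if n=='top':
        m=(V<50)&(abs(X-.63)<.06)&(abs(Y+.078)<.05)
        v,u=np.nonzero(m);print('foot',ray(t,[[u.mean(),v.mean()]],.073),len(u))
        fr=[];st=[]
        for u in range(190,355,3):
            if 205<u<258 or 285<u<340: continue
            col=Z[:,u]; # front edge of tread
            v=[k for k in range(140,200) if col[k]>.05][-1]; fr.append((u,v+.5))
            # step from brightness
            st.append((u,130+np.argmin(np.diff(V[130:160,u]))+.5))
        for nm,l,h in (('front',fr,.06),('step',st,.068)):
            w=ray(t,l,h); a=np.polyfit(w[:,1],w[:,0],1); r=w[:,0]-np.polyval(a,w[:,1]);ok=abs(r)<.004
            a=np.polyfit(w[ok,1],w[ok,0],1);print(nm,a,np.degrees(np.arctan(a[0])),np.std(r[ok]),ok.sum(),len(ok))
E
```

```text
top
handle ((400.5477600097656, 320.698974609375), (20.704309463500977, 107.28910064697266), 85.98236846923828)
blade ((513.2943115234375, 316.0652770996094), (63.2824592590332, 75.9898681640625), 85.87321472167969) 869.5
coaster ((632.1561279296875, -78.943115234375), 50.646400451660156) ((631.80078125, -78.96298217773438), (97.83060455322266, 99.2763442993164), 149.15347290039062)
other ((638.4252319335938, 94.90361022949219), 50.27284240722656) ((638.4220581054688, 94.66622161865234), (98.08432006835938, 98.19092559814453), 46.35075378417969)
foot [[ 0.62924262 -0.07761841  0.073     ]] 342
front [0.03554467 0.60606821] 2.0357024336258878 0.001785975860464378 15 20
step [0.04950285 0.68824028] 2.8339911206821236 0.0009210269662419716 20 20
side
handle ((402.2303466796875, 335.8330078125), (33.392093658447266, 108.55964660644531), 85.88819122314453)
blade ((515.2559814453125, 318.56072998046875), (63.8012809753418, 76.85780334472656), 85.94926452636719) 729.0
coaster ((632.5179443359375, -77.46395111083984), 52.926788330078125) ((633.8497924804688, -77.66299438476562), (97.90410614013672, 102.1300277709961), 179.4759521484375)
other ((639.5538330078125, 95.2135238647461), 51.45480728149414) ((639.7589721679688, 95.45604705810547), (99.15135192871094, 100.30277252197266), 172.55194091796875)
```

```bash
cat > mv.py <<'E'
from h import *
# commanded pose convention: pass pos,yaw start; tool pointing straight down
def rel(p0,yaw0,p,yaw):
    R=Ro.from_euler('xyz',[180,0,yaw0],degrees=True).as_matrix()
    d=R.T@(np.array(p)-p0)*100
    return [[float(round(x,2)) for x in d],float(round(-(yaw-yaw0),1))]
def rows(p0,yaw0,wps,step=.055,ystep=9):
    out=[];a=np.array(p0,float);ya=yaw0
    for p,y in wps:
        p=np.array(p,float);n=max(1,int(np.ceil(max(np.linalg.norm(p-a)/step,abs(y-ya)/ystep))))
        for k in range(1,n+1): out.append(rel(np.array(p0),yaw0,a+(p-a)*k/n,ya+(y-ya)*k/n))
        a,ya=p,y
    print(len(out));print(str(out).replace(' ',''))
    return out
E
python3 - <<'E'
from mv import *
rows([.174,-.548,.248],17.578,[([.42,-.28,.25],10),([.47,0,.25],0),([.4225,.3215,.25],-4)])
E
```

```text
19
[[[4.51,-2.59,-0.03],1.1],[[9.01,-5.18,-0.06],2.2],[[13.52,-7.77,-0.09],3.2],[[18.03,-10.35,-0.11],4.3],[[22.53,-12.94,-0.14],5.4],[[27.04,-15.53,-0.17],6.5],[[31.55,-18.12,-0.2],7.6],[[33.75,-22.32,-0.2],9.2],[[35.95,-26.51,-0.2],10.9],[[38.16,-30.71,-0.2],12.6],[[40.36,-34.91,-0.2],14.2],[[42.56,-39.1,-0.2],15.9],[[44.77,-43.3,-0.2],17.6],[[45.63,-48.65,-0.2],18.2],[[46.49,-54.0,-0.2],18.9],[[47.36,-59.34,-0.2],19.6],[[48.22,-64.69,-0.2],20.2],[[49.09,-70.04,-0.2],20.9],[[49.95,-75.39,-0.2],21.6]]
```

play_rows --deltas '[[[4.5,-2.6,0],1],[[9,-5.2,0],2],[[13.5,-7.8,0],3],[[18,-10.4,0],4],[[22.5,-13,0],5],[[27,-15.5,0],6],[[31.5,-18.1,0],7.5],[[33.8,-22.3,0],9],[[36,-26.5,0],11],[[38.2,-30.7,0],12.5],[[40.4,-35,0],14],[[42.6,-39.1,0],16],[[44.8,-43.3,0],17.5],[[45.6,-48.6,0],18],[[46.5,-54,0],19],[[47.4,-59.3,0],20],[[48.2,-64.7,0],20.5],[[49.1,-70,0],21],[[50,-75.4,0],21.6],[[50,-75.4,0],21.6]]' --grip 100

```text
time: 2.6
eef_pos: [0.4333, 0.0804, 0.2483]
orientation: [-177.0, 0.1, 0.3]
force: [-0.4, -0.6, 0.1]
grip_width: 0.0852
```

play_rows --deltas '[[[0,0,0],0],[[0,0,0],0]]'

```text
time: 2.85
eef_pos: [0.4337, 0.0812, 0.2483]
orientation: [-177.0, 0.1, 0.4]
force: [0.1, 0.0, 0.4]
grip_width: 0.0855
```

Run:
```python
from mv import *
s=env.state();print(s['q'],s['orientation'],s['eef_pos'],s['joint_vel'])
rows(s['eef_pos'],s['orientation'][2],[([.4225,.3215,.25],-4)],step=.03)
```

```text
[  0.34635093   5.97170536 -15.86501202  68.26228041   2.97833506
 179.94282958] [-1.77021568e+02  9.60272564e-02  4.03444214e-01] [0.43369764 0.08118332 0.24831035] [ 0.10271369  0.11650556  0.25263567  0.02573291 -0.06613101  0.06988954]
9
[[[-0.11,-2.67,-0.02],0.5],[[-0.21,-5.34,-0.04],1.0],[[-0.32,-8.01,-0.06],1.5],[[-0.42,-10.68,-0.08],2.0],[[-0.53,-13.35,-0.09],2.4],[[-0.63,-16.03,-0.11],2.9],[[-0.74,-18.7,-0.13],3.4],[[-0.84,-21.37,-0.15],3.9],[[-0.95,-24.04,-0.17],4.4]]
```

Joint 6 has reached its limit of 180°, so I'll use the half-turned grasp. First, a small test turn.

play_rows --deltas '[[[0,0,0],-10],[[0,0,0],-20]]'

```text
time: 3.1
eef_pos: [0.4337, 0.0814, 0.2483]
orientation: [-177.2, -0.9, 20.7]
force: [-0.0, -0.2, -0.1]
grip_width: 0.0855
```

The commanded pose has taken on a 3° tilt from that joint limit. I'll turn to the opposite limit, where the same effect should cancel it.

play_rows --deltas '[[[0,0,0],-10.5],[[0,0,0],-21],[[0,0,0],-31.5],[[0,0,0],-42],[[0,0,0],-52.5],[[0,0,0],-63],[[0,0,0],-73.5],[[0,0,0],-84],[[0,0,0],-94.5],[[0,0,0],-105],[[0,0,0],-115.5],[[0,0,0],-126],[[0,0,0],-136.5],[[0,0,0],-147],[[0,0,0],-157.5],[[0,0,0],-168]]'

```text
time: 5.1
eef_pos: [0.4337, 0.0814, 0.2482]
orientation: [177.0, 0.3, -171.2]
force: [0.2, -0.6, -0.6]
grip_width: 0.0856
```

play_rows --deltas '[[[0,0,0],-10.5],[[0,0,0],-21],[[0,0,0],-31.5],[[0,0,0],-42],[[0,0,0],-52.5],[[0,0,0],-63],[[0,0,0],-73.5],[[0,0,0],-84],[[0,0,0],-94.5],[[0,0,0],-105],[[0,0,0],-115.5],[[0,0,0],-126],[[0,0,0],-136.5],[[0,0,0],-147],[[0,0,0],-157.5],[[0,0,0],-168],[[0,0,0],-170]]'

```text
time: 7.22
eef_pos: [0.4337, 0.0814, 0.2482]
orientation: [-177.0, 0.2, -1.6]
force: [-0.0, -0.5, -0.3]
grip_width: 0.0853
```

Run:
```python
from mv import *
s=env.state();print(s['time'],s['q'],s['orientation'],s['eef_pos'])
```

```text
7.225 [   0.3703428     5.98716354  -15.85733955   68.26693427    2.97579105
 -178.04383261] [-177.02973883    0.2129054    -1.58319929] [0.4336934  0.08135209 0.24824379]
```

play_rows --deltas '[[[0,1,0],0],[[0,2,0],0],[[0,3,0],0],[[0,4,0],0]]'

```text
time: 7.72
eef_pos: [0.4331, 0.0555, 0.2462]
orientation: [-177.7, 0.2, -2.7]
force: [0.9, -0.1, 0.1]
grip_width: 0.0852
```

Run:
```python
from mv import *
s=env.state();print(s['time'],s['q'],s['orientation'],s['eef_pos'])
```

```text
7.725 [  -2.58185504    5.66019369  -16.5146861    68.04186266    2.27242811
 -179.92094603] [-177.72787287    0.21987682   -2.66084743] [0.43309127 0.05549252 0.24616133]
```

play_rows --deltas '[[[0,1.5,0],0],[[0,3,0],0],[[0,4.5,0],0],[[0,6,0],0],[[0,6,0],0]]'

```text
time: 8.35
eef_pos: [0.4333, 0.0298, 0.2438]
orientation: [-179.3, 0.3, -5.0]
force: [0.0, 0.7, 0.0]
grip_width: 0.0854
```

Run:
```python
from mv import *
s=env.state();print(s['time'],s['q'],s['orientation'],s['eef_pos'])
```

```text
8.35 [  -4.91556013    5.63071774  -16.87735632   67.74545411    0.68365302
 -179.94105661] [-179.31660815    0.25423133   -4.9744999 ] [0.43330972 0.02978466 0.24375347]
```

```bash
cat > mv.py <<'E'
from h import *
def go(p,turn=0):
    s=env.state();R=Ro.from_euler('xyz',s['orientation'],degrees=True)
    d=R.inv().apply(np.array(p)-s['eef_pos'])*100
    print('t',s['time'],'pos',s['eef_pos'].round(4),'ori',s['orientation'].round(2),'delta cm',d.round(2))
    return d
E
python3 - <<'E'
from mv import *
go([.4225,.3215,.13])
E
```

```text
t 8.35 pos [0.4333 0.0298 0.2438] ori [-179.32    0.25   -4.97] delta cm [ -3.56 -28.83  11.74]
```

play_rows --deltas '[[[-0.2,-1.6,0.2],10],[[-0.4,-3.2,0.4],20],[[-0.6,-4.8,0.6],30],[[-0.8,-6.4,0.8],40],[[-1,-8,1],50],[[-1.2,-9.6,1.5],60],[[-1.4,-11.2,2],70],[[-1.6,-12.8,3],80],[[-1.8,-14.4,4],90],[[-2,-16,5],100],[[-2.2,-17.6,6],110],[[-2.4,-19.2,7],120],[[-2.6,-20.8,8],130],[[-2.8,-22.4,9],140],[[-3,-24,10],150],[[-3.2,-25.6,11],160],[[-3.4,-27.2,11.7],170],[[-3.6,-28.8,11.7],179],[[-3.6,-28.8,11.7],179]]'

```text
time: 10.72
eef_pos: [0.4218, 0.3224, 0.1303]
orientation: [179.3, -0.2, 176.3]
force: [0.5, 0.3, 0.5]
grip_width: 0.0853
```

Run:
```python
from mv import *
go([.4225,.3215,.036])
s=snap('side','s1.png');snap('top','t1.png')
cv2.imwrite('pics/s1c.png',cv2.resize(s['pixels'][200:380,180:400,::-1],None,fx=3,fy=3,interpolation=2))
```

```text
t 10.725 pos [0.4218 0.3224 0.1303] ori [179.3   -0.23 176.27] delta cm [-0.12 -0.2   9.43]
```

View pics/s1c.png

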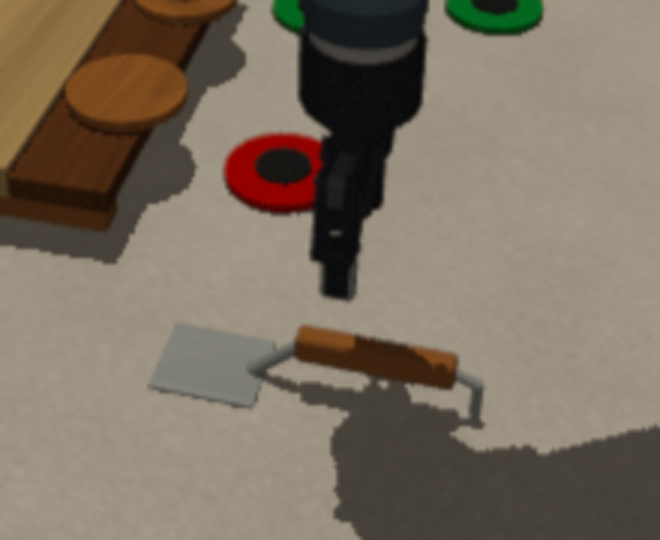

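View pics/t1.png

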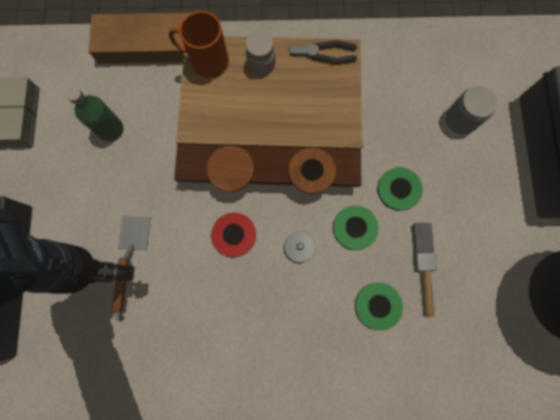

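The jaws are straddling the handle in line with it: top (120,272), side crop (338,290). I'll go down and grip.

play_rows --deltas '[[[-0.1,-0.2,2],0],[[-0.1,-0.2,4],0],[[-0.1,-0.2,6],0],[[-0.1,-0.2,8],0],[[-0.1,-0.2,9.3],0],[[-0.1,-0.2,9.3],0]]'

```text
time: 11.58
eef_pos: [0.4216, 0.3198, 0.0366]
orientation: [179.4, -0.3, 176.1]
force: [-0.3, 0.8, -0.0]
grip_width: 0.0851
```

play_rows --deltas '[[[0,0,0],0],[[0,0,0],0],[[0,0,0],0],[[0,0,0],0],[[0,0,0],0],[[0,0,0],0],[[0,0,0],0],[[0,0,0],0]]' --grip 0 --grip_force 90

```text
time: 12.58
eef_pos: [0.4228, 0.3211, 0.038]
orientation: [179.2, -0.2, 176.1]
force: [-0.3, 1.4, 5.6]
grip_width: 0.0165
```

play_rows --deltas '[[[0,0,-1],0],[[0,0,-3],0],[[0,0,-6],0],[[0,0,-9],0],[[0,0,-12],0],[[0,0,-12],0]]'

```text
time: 13.32
eef_pos: [0.4243, 0.3198, 0.1597]
orientation: [179.2, -0.0, 176.1]
force: [0.1, 0.1, -1.4]
grip_width: 0.0168
```

Run:
```python
from mv import *
go([.4225,.3215,.036])
s=snap('side','s2.png');t=snap('top','t2.png')
cv2.imwrite('pics/s2c.png',cv2.resize(s['pixels'][170:380,180:400,::-1],None,fx=2.8,fy=2.8,interpolation=2))
P=cloud(t);hs=cv2.cvtColor(t['pixels'],cv2.COLOR_RGB2HSV)
m=(P[...,2]>.08)&(P[...,2]<.15)&(P[...,0]>.47)&(P[...,0]<.56)&(P[...,1]>.25)&(P[...,1]<.4)
q=P[m];print(len(q),q.min(0),q.max(0));A=np.c_[q[:,0]-.515,q[:,1]-.32,np.ones(len(q))]
print(np.linalg.lstsq(A,q[:,2],rcond=None)[0])
print(cv2.minAreaRect((q[:,:2]*1000).astype(np.float32)))
P=cloud(s)
m=(P[...,2]>.08)&(P[...,2]<.15)&(P[...,0]>.47)&(P[...,0]<.56)&(P[...,1]>.25)&(P[...,1]<.4)
q=P[m];print(len(q),q.min(0),q.max(0));A=np.c_[q[:,0]-.515,q[:,1]-.32,np.ones(len(q))]
print(np.linalg.lstsq(A,q[:,2],rcond=None)[0])
print(cv2.minAreaRect((q[:,:2]*1000).astype(np.float32)))
```

```text
t 13.325 pos [0.4243 0.3198 0.1597] ori [ 1.7918e+02 -1.0000e-02  1.7606e+02] delta cm [ 0.18 -0.02 12.37]
1331 [0.47050529 0.27866453 0.1187581 ] [0.55478104 0.347919   0.14809428]
[-0.03741015  0.01293796  0.1237665 ]
((512.3411865234375, 313.30908203125), (66.0005874633789, 83.21492767333984), 86.06768035888672)
850 [0.47087543 0.27881051 0.12123448] [0.55805107 0.34916587 0.14937002]
[-0.06122947  0.0108638   0.12645869]
((513.7214965820312, 315.14794921875), (67.58081817626953, 86.73789978027344), 85.89575958251953)
```

View pics/s2c.png

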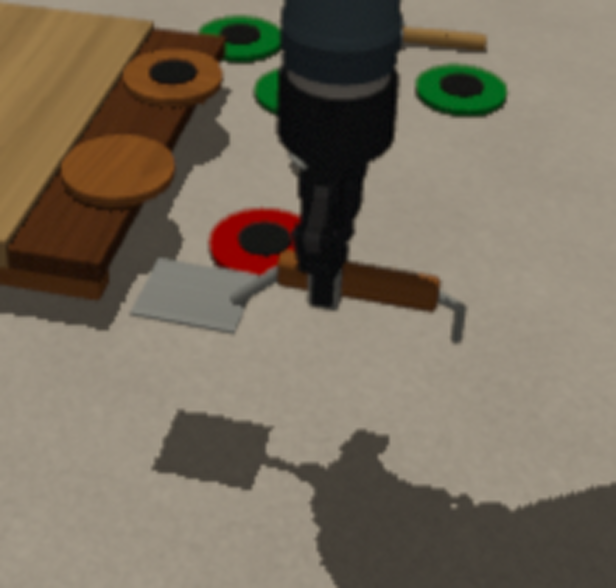

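The spatula is lifted cleanly and held level: side crop, blade at (195,295), handle in the jaws at (325,275). I'll measure the blade relative to the TCP.

```bash
cat > blade.py <<'E'
from mv import *
def blade(s,ylo,yhi,xlo,xhi,zlo,zhi):
    P=cloud(s);S=cv2.cvtColor(s['pixels'],cv2.COLOR_RGB2HSV)[...,1]
    m=(P[...,2]>zlo)&(P[...,2]<zhi)&(P[...,0]>xlo)&(P[...,0]<xhi)&(P[...,1]>ylo)&(P[...,1]<yhi)
    q=P[m]
    for _ in range(4):
        A=np.c_[q[:,:2],np.ones(len(q))];c=np.linalg.lstsq(A,q[:,2],rcond=None)[0];r=q[:,2]-A@c
        q=q[abs(r)<max(.002,1.5*r.std())]
    m2=m.astype(np.uint8)
    cc=cv2.minAreaRect((q[:,:2]*1000).astype(np.float32))
    b=cv2.boxPoints(cc)
    print('n',len(q),'slope x,y deg',np.degrees(c[:2]).round(2),'rect',np.array(cc[0]).round(1),np.array(cc[1]).round(1),round(cc[2],2))
    for p in b: print('  corner',p.round(1),'z',round(float(np.r_[p/1000,1]@c),4))
if __name__=='__main__':
    for n in 'ts':
        blade(np.load(f'pics/{n}2.npz'),.25,.4,.485,.57,.1,.135)
E
python3 blade.py
```

```text
n 1042 slope x,y deg [0.31 0.32] rect [519.1 312.7] [66.  69.7] 86.52
  corner [482.4 281.9] z 0.1228
  corner [551.9 277.7] z 0.1232
  corner [555.9 343.5] z 0.1236
  corner [486.4 347.7] z 0.1232
n 712 slope x,y deg [0.38 0.65] rect [519.5 314.6] [67.6 72.7] 86.15
  corner [481.  283.3] z 0.1248
  corner [553.6 278.4] z 0.1252
  corner [558.1 345.9] z 0.126
  corner [485.5 350.8] z 0.1256
```

Run:
```python
from mv import *
P=cloud(np.load('pics/t1.npz'))
q=P[225:268,282:318].reshape(-1,3);q=q[q[:,2]>.012];print('lid',q.min(0),q.max(0))
go([.425,-.0685,.16]); go([.425,-.0685,.085])
```

```text
lid [ 0.37909918 -0.08247508  0.01205961] [ 0.50921203 -0.01137275  0.85639156]
t 13.425 pos [0.4224 0.3188 0.1568] ori [179.34  -0.27 176.06] delta cm [ -2.92 -38.62  -0.78]
t 13.425 pos [0.4224 0.3188 0.1568] ori [179.34  -0.27 176.06] delta cm [ -2.95 -38.7    6.72]
```

Run:
```python
from mv import *
P=cloud(np.load('pics/t1.npz'))
q=P[225:268,282:318].reshape(-1,3);q=q[(q[:,2]>.012)&(q[:,2]<.2)];print('lid',q.min(0),q.max(0))
```

```text
lid [ 0.44322731 -0.08247508  0.01205961] [ 0.50921203 -0.01685646  0.02912223]
```

play_rows --deltas '[[[-0.2,-2.5,0],-0.5],[[-0.4,-6,0],-1],[[-0.7,-10,0],-1.1],[[-1,-14,0],-1.1],[[-1.3,-18,0],-1.1],[[-1.6,-22,0],-1.1],[[-1.9,-26,0],-1.1],[[-2.2,-30,0],-1.1],[[-2.5,-34,0],-1.1],[[-2.8,-37,0],-1.1],[[-2.9,-38.6,0],-1.1],[[-2.9,-38.6,0],-1.1],[[-2.9,-38.6,2],-1.1],[[-2.9,-38.6,4],-1.1],[[-2.9,-38.7,6],-1.1],[[-2.9,-38.7,7],-1.1],[[-2.9,-38.7,7],-1.1],[[-2.9,-38.7,7],-1.1],[[-2.9,-38.7,7],-1.1]]'

```text
time: 15.8
eef_pos: [0.4256, -0.0681, 0.0833]
orientation: [179.3, -0.1, 177.2]
force: [0.5, 0.4, -1.7]
grip_width: 0.0163
```

Run:
```python
from blade import *
go([.4707,-.0706,.085])
s=snap('side','s3.png');t=snap('top','t3.png')
go([.4707,-.0706,.085])
cv2.imwrite('pics/s3c.png',cv2.resize(s['pixels'][150:330,170:390,::-1],None,fx=3,fy=3,interpolation=2))
for x in (t,s): blade(x,-.14,0,.488,.578,.035,.057)
```

```text
t 15.8 pos [ 0.4256 -0.0681  0.0833] ori [ 1.7932e+02 -1.4000e-01  1.7718e+02] delta cm [-4.52 -0.02 -0.18]
t 15.9 pos [ 0.4254 -0.0682  0.0832] ori [ 1.7932e+02 -1.6000e-01  1.7716e+02] delta cm [-4.54 -0.01 -0.2 ]
n 0 slope x,y deg [0. 0.] rect [0. 0.] [0. 0.] 0.0
  corner [0. 0.] z 0.0
  corner [0. 0.] z 0.0
  corner [0. 0.] z 0.0
  corner [0. 0.] z 0.0
n 260 slope x,y deg [0.58 0.35] rect [523.5 -70.7] [70.1 67.6] 0.42
  corner [488.2 -37.2] z 0.0485
  corner [ 488.7 -104.8] z 0.0481
  corner [ 558.8 -104.3] z 0.0488
  corner [558.3 -36.7] z 0.0493
  ret = _var(a, axis=axis, dtype=dtype, out=out, ddof=ddof,
  arrmean = um.true_divide(arrmean, div, out=arrmean,
  ret = ret.dtype.type(ret / rcount)
```

View pics/s3c.png

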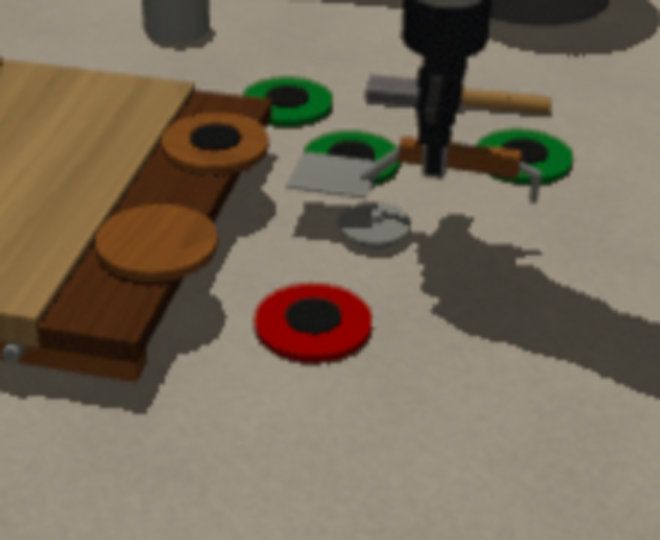

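View pics/t3.png

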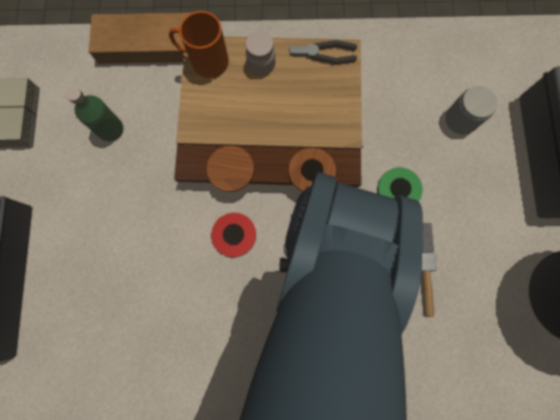

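The blade sits level in front of the coaster. In the side crop it is at (330,175) and the coaster's near edge is at about (262,150), with the blade top 11 mm below the coaster's underside. I'll advance it under the overhang.

play_rows --deltas '[[[-0.6,-0.1,0],0],[[-1.4,-0.1,0],0],[[-2.2,-0.1,0],0],[[-3,-0.1,0],0],[[-3.7,-0.1,0],0],[[-4.2,-0.1,0],0],[[-4.3,-0.1,0],0],[[-4.3,-0.1,0],0],[[-4.3,-0.1,0],0]]'

```text
time: 17.02
eef_pos: [0.4674, -0.0711, 0.0824]
orientation: [179.3, -0.2, 177.2]
force: [-0.7, 0.7, -0.8]
grip_width: 0.0165
```

Run:
```python
from blade import *
s=snap('side','s4.png');st=env.state()
print(st['time'],st['eef_pos'],st['orientation'],st['force'])
cv2.imwrite('pics/s4c.png',cv2.resize(s['pixels'][160:240,180:320,::-1],None,fx=5.5,fy=5.5,interpolation=2))
blade(s,-.14,0,.51,.58,.035,.058)
```

```text
17.075 [ 0.46747705 -0.07110475  0.08237447] [179.30019259  -0.2429782  177.15876111] [-0.69982896 -0.70861188 -1.25087892]
n 199 slope x,y deg [-0.34  0.81] rect [552.4 -74.1] [67.8 54.2] 89.62
  corner [ 525.1 -107.9] z 0.0473
  corner [ 579.3 -108.2] z 0.047
  corner [579.8 -40.4] z 0.048
  corner [525.5 -40. ] z 0.0483
```

View pics/s4c.png

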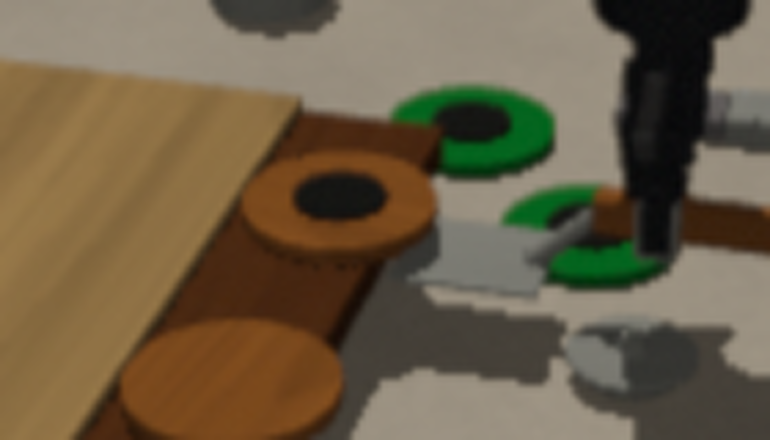

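The tip is under the overhang with the tread front still clear: side crop, blade at (440,250). Now I'll raise along the arc to about 40°.

play_rows --deltas '[[[-0.2,0,0],0],[[-0.2,0,-0.5],0],[[-0.2,0,-0.9],0],[[-0.2,0,-1.2],0],[[-0.2,0,-1.5],0],[[-0.2,0,-1.9],0],[[-0.25,0,-2.3],0],[[-0.3,0,-2.7],0],[[-0.4,0,-3.1],0],[[-0.5,0,-3.6],0],[[-0.6,0,-4.1],0],[[-0.7,0,-4.5],0],[[-0.85,0,-4.9],0],[[-1,0,-5.3],0],[[-1.2,0,-5.7],0],[[-1.4,0,-6.1],0],[[-1.7,0,-6.5],0],[[-1.7,0,-6.5],0]]'

```text
time: 19.32
eef_pos: [0.4856, -0.073, 0.1478]
orientation: [179.3, -0.2, 177.2]
force: [-0.7, 0.5, -1.5]
grip_width: 0.0164
```

Run:
```python
from blade import *
s=snap('side','s5.png');st=env.state()
print(st['time'],st['eef_pos'],st['orientation'],st['force'])
cv2.imwrite('pics/s5c.png',cv2.resize(s['pixels'][130:250,170:330,::-1],None,fx=4.8,fy=4.8,interpolation=2))
```

```text
19.375 [ 0.48525926 -0.07285288  0.14747919] [179.30745802  -0.20266372 177.16610289] [ 0.01824045 -0.05383251 -1.3139026 ]
```

View pics/s5c.png

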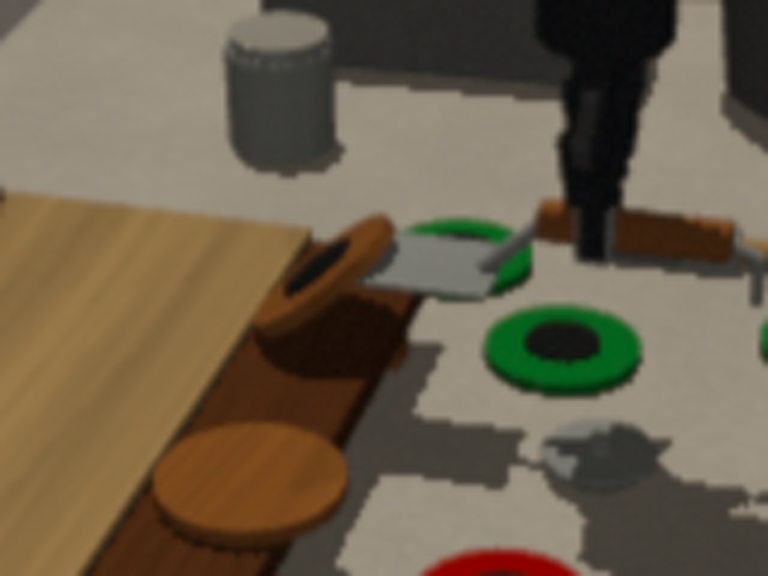

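The coaster is up on edge at about 40°, far edge against the step (crop 265,325), resting on the blade tip (395,245). I'll continue the arc.

play_rows --deltas '[[[-0.3,0,-0.35],0],[[-0.6,0,-0.7],0],[[-0.95,0,-1],0],[[-1.3,0,-1.3],0],[[-1.65,0,-1.55],0],[[-2.05,0,-1.8],0],[[-2.45,0,-2],0],[[-2.85,0,-2.2],0],[[-3.25,0,-2.35],0],[[-3.65,0,-2.5],0],[[-4.05,0,-2.6],0],[[-4.45,0,-2.65],0],[[-4.8,0,-2.7],0],[[-4.8,0,-2.7],0]]'

```text
time: 21.12
eef_pos: [0.5333, -0.0755, 0.1741]
orientation: [179.3, -0.2, 177.2]
force: [0.2, -0.3, -1.4]
grip_width: 0.0168
```

Run:
```python
from blade import *
s=snap('side','s6.png');st=env.state()
print(st['time'],st['eef_pos'],st['orientation'],st['force'])
cv2.imwrite('pics/s6c.png',cv2.resize(s['pixels'][110:250,150:330,::-1],None,fx=4.2,fy=4.2,interpolation=2))
```

```text
21.175 [ 0.53307906 -0.07549749  0.17411535] [179.30265101  -0.22956223 177.17034775] [ 0.12752778  0.1380195  -1.42094572]
```

View pics/s6c.png

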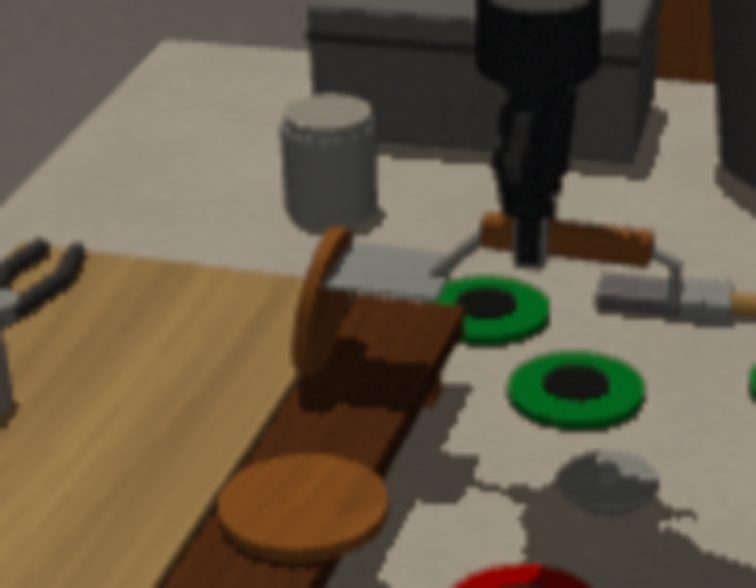

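It is now almost vertical, around 80° (crop 320,300). I'll push gently forward over the step.

play_rows --deltas '[[[-0.3,0,0],0],[[-0.6,0,0],0],[[-0.9,0,0],0],[[-1.2,0,0],0],[[-1.5,0,0],0],[[-1.8,0,0],0],[[-2.1,0,0],0],[[-2.4,0,0],0],[[-2.7,0,0],0],[[-3,0,0],0],[[-3.3,0,0],0],[[-3.6,0,0],0],[[-3.9,0,0],0],[[-3.9,0,0],0],[[-3.9,0,0],0]]'

```text
time: 23.05
eef_pos: [0.5719, -0.0774, 0.174]
orientation: [179.3, -0.2, 177.2]
force: [0.4, 0.2, -0.5]
grip_width: 0.0163
```

Run:
```python
from blade import *
s=snap('side','s7.png');st=env.state()
print(st['time'],st['eef_pos'],st['orientation'],st['force'])
cv2.imwrite('pics/s7c.png',cv2.resize(s['pixels'][110:250,150:330,::-1],None,fx=4.2,fy=4.2,interpolation=2))
```

```text
23.1 [ 0.5718474  -0.07741638  0.17394691] [179.30085434  -0.23781464 177.16358297] [ 0.72813851  0.38399329 -1.91608876]
```

View pics/s7c.png

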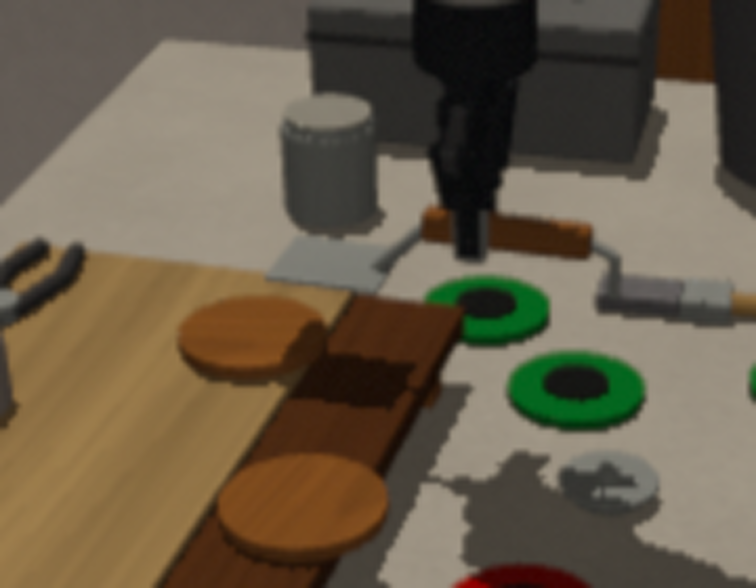

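The coaster flipped onto the seat, plain face up (crop 252,335). The other coaster is undisturbed. I'll back off and return the spatula to its old free spot.

Run:
```python
from mv import *
go([.425,-.070,.16]);go([.425,.32,.16]);go([.425,.32,.06])
```

```text
t 23.1 pos [ 0.5718 -0.0774  0.1739] ori [179.3   -0.24 177.16] delta cm [14.7  -0.    1.46]
t 23.1 pos [ 0.5718 -0.0774  0.1739] ori [179.3   -0.24 177.16] delta cm [16.63 38.95  1.94]
t 23.1 pos [ 0.5718 -0.0774  0.1739] ori [179.3   -0.24 177.16] delta cm [16.59 38.82 11.94]
```

play_rows --deltas '[[[1.5,0,-0.5],0],[[4,0,-0.5],0],[[7,0,0],0],[[10,0,0],0],[[13,0,0.5],0],[[14.7,1,1],0],[[15,5,1],0],[[15.2,9,1.2],0],[[15.4,13,1.2],0],[[15.6,17,1.3],0],[[15.8,21,1.4],0],[[16,25,1.5],0],[[16.2,29,1.6],0],[[16.4,33,1.7],0],[[16.5,36.5,1.9],0],[[16.6,38.9,1.9],0],[[16.6,38.9,5],0],[[16.6,38.8,9],0],[[16.6,38.8,11.9],0],[[16.6,38.8,11.9],0]]'

```text
time: 25.6
eef_pos: [0.4222, 0.318, 0.0587]
orientation: [179.5, -0.5, 177.2]
force: [-0.6, 0.4, -1.2]
grip_width: 0.0164
```

Run:
```python
from blade import *
go([.425,.32,.039]);go([.425,.32,.039])
s=snap('side','s8.png');go([.425,.32,.039]);t=snap('top','t8.png')
for x in (s,t): blade(x,.24,.4,.49,.58,.01,.035)
```

```text
t 25.6 pos [0.4222 0.318  0.0587] ori [179.48  -0.5  177.17] delta cm [-0.29  0.19  1.97]
t 25.6 pos [0.4222 0.318  0.0587] ori [179.48  -0.5  177.17] delta cm [-0.29  0.19  1.97]
t 25.65 pos [0.4236 0.3189 0.0603] ori [179.38  -0.34 177.16] delta cm [-0.14  0.1   2.13]
n 639 slope x,y deg [-0.16  0.36] rect [521.7 314.1] [67.6 64.7] 88.16
  corner [488.3 281.4] z 0.0235
  corner [552.9 279.3] z 0.0233
  corner [555.1 346.9] z 0.0237
  corner [490.5 349. ] z 0.0239
n 728 slope x,y deg [0.06 0.29] rect [521.5 314.3] [64.6 64.8] 86.85
  corner [487.4 283.9] z 0.025
  corner [552.1 280.3] z 0.025
  corner [555.6 344.8] z 0.0254
  corner [491.  348.4] z 0.0253
```

View pics/t8.png

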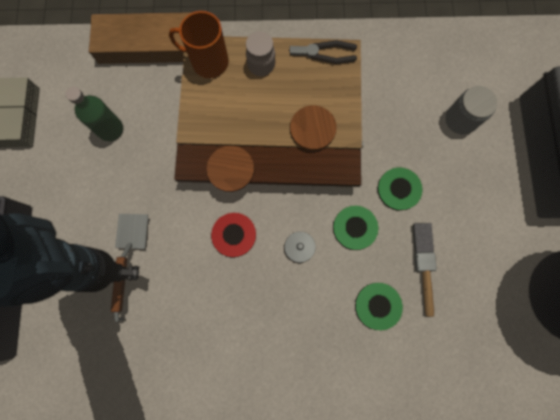

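The coaster lies on the seat at (313,128). The spatula hangs level about 22 mm above the table at its old spot. Lowering it slowly.

play_rows --deltas '[[[0,0,0.6],0],[[0,0,1.2],0],[[0,0,1.6],0],[[0,0,1.9],0],[[0,0,2.1],0],[[0,0,2.1],0],[[0,0,2.1],0]]'

```text
time: 26.58
eef_pos: [0.425, 0.32, 0.0395]
orientation: [179.3, -0.2, 177.2]
force: [0.3, -0.2, -2.2]
grip_width: 0.0161
```

play_rows --deltas '[[[0,0,0.1],0],[[0,0,0.15],0],[[0,0,0.15],0],[[0,0,0.15],0]]'

```text
time: 27.08
eef_pos: [0.425, 0.3201, 0.0381]
orientation: [179.3, -0.2, 177.2]
force: [-0.8, -0.0, 1.5]
grip_width: 0.0164
```

play_rows --deltas '[[[0,0,0],0],[[0,0,0],0],[[0,0,0],0],[[0,0,0],0],[[0,0,0],0],[[0,0,0],0],[[0,0,0],0]]' --grip 60

```text
time: 27.95
eef_pos: [0.4249, 0.32, 0.0379]
orientation: [179.3, -0.2, 177.2]
force: [0.4, 0.1, -0.3]
grip_width: 0.0515
```

play_rows --deltas '[[[0,0,-1],0],[[0,0,-3],0],[[0,0,-6],0],[[0,0,-10],0],[[0,0,-14],0],[[0,0,-18],0],[[0,0,-18],0],[[0,0,-18],0]]'

```text
time: 28.95
eef_pos: [0.4253, 0.3177, 0.2178]
orientation: [179.3, -0.2, 177.2]
force: [-1.1, 0.2, -0.3]
grip_width: 0.0513
```

Run:
```python
from blade import *
go([.425,.32,.039])
s=snap('side','s9.png');t=snap('top','t9.png')
for n,x in (('side',s),('top',t)):
    print(n);blade(x,.24,.4,.49,.57,-.005,.012)
    P=cloud(x);hs=cv2.cvtColor(x['pixels'],cv2.COLOR_RGB2HSV);H,S,V=[hs[...,i].astype(int) for i in range(3)];X,Y,Z=P[...,0],P[...,1],P[...,2]
    for nm,xc,yc,h in [('coaster',.735,-.08,.081),('other',.638,.094,.073)]:
        m=((abs(X-xc)<.08)&(abs(Y-yc)<.08)&(V>80)&(S>152)&(H<16)).astype(np.uint8)
        cs,_=cv2.findContours(m,0,2);c=max(cs,key=cv2.contourArea);w=ray(x,c[:,0],h)[:,:2]
        k=np.zeros_like(m);cv2.drawContours(k,[c],-1,1,-1);k=cv2.erode(k,np.ones((5,5),np.uint8))>0
        q=P[k];f=np.linalg.lstsq(np.c_[q[:,:2],np.ones(len(q))],q[:,2],rcond=None)[0]
        print(nm,cv2.minEnclosingCircle((w*1000).astype(np.float32)),'z',q[:,2].mean(),'slopes deg',np.degrees(f[:2]))
cv2.imwrite('pics/s9c.png',cv2.resize(s['pixels'][110:350,150:400,::-1],None,fx=2.4,fy=2.4,interpolation=2))
```

```text
t 28.95 pos [0.4253 0.3177 0.2178] ori [179.3   -0.22 177.16] delta cm [-2.000e-02  1.000e-02  1.788e+01]
side
n 1595 slope x,y deg [-0.71 -0.13] rect [530.  319.9] [ 79.7 159.8] 0.07
  corner [490.  399.8] z 0.0018
  corner [490.2 240. ] z 0.0022
  corner [569.9 240.1] z 0.0012
  corner [569.7 399.9] z 0.0008
coaster ((724.9793090820312, -79.8801040649414), 50.33296203613281) z 0.08379941795825359 slopes deg [-10.48708866  27.42667678]
other ((639.5054321289062, 95.46430206298828), 51.69213104248047) z 0.0798408863158841 slopes deg [-11.47110859  34.84117067]
top
n 1750 slope x,y deg [-0.82 -0.18] rect [530. 320.] [159.9  79.9] 89.97
  corner [490.  240.1] z 0.0018
  corner [569.9 240. ] z 0.0007
  corner [569.9 399.9] z 0.0002
  corner [490.1 399.9] z 0.0014
coaster ((722.8818969726562, -82.67530822753906), 48.97130584716797) z 0.0864831888380166 slopes deg [-79.92324831  16.15386706]
other ((639.0482177734375, 94.65682220458984), 50.324729919433594) z 0.07691207806209051 slopes deg [-63.56877305 -24.70355188]
```

View pics/s9c.png

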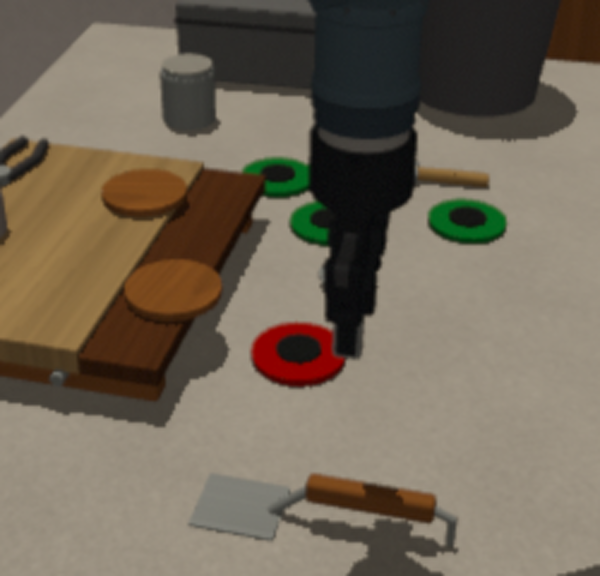

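Run:
```python
from h import *
for n in 'st':
    x=np.load(f'pics/{n}9.npz');P=cloud(x)
    for nm,c,r,zl,zh in [('coaster',(.724,-.081),.042,.07,.1),('other',(.6392,.095),.042,.06,.09)]:
        m=(np.hypot(P[...,0]-c[0],P[...,1]-c[1])<r)&(P[...,2]>zl)&(P[...,2]<zh);q=P[m]
        for _ in range(4):
            A=np.c_[q[:,:2]-c,np.ones(len(q))];f=np.linalg.lstsq(A,q[:,2],rcond=None)[0];e=q[:,2]-A@f;q=q[abs(e)<2*e.std()+1e-6]
        print(n,nm,len(q),'z',f[2].round(4),'slope',np.degrees(f[:2]).round(2))
```

```text
s coaster 313 z 0.0817 slope [ 0.06 -0.29]
s other 459 z 0.0737 slope [-0.22  0.09]
t coaster 1004 z 0.0812 slope [ 0.01 -0.  ]
t other 1074 z 0.0733 slope [-0.27  0.22]
```

The coaster is level with its top at 81 mm, which matches seat 68 + foot 3 + disc 10. The other coaster is unmoved, and the spatula is flat with the gripper clear of it. Handing in.

Run:
```python
from station import env
print(env.state()['joint_vel'].round(2)); print(env.hand_in())
```

```text
[-0.05  0.37 -0.35 -0.02  0.04  0.1 ]
the job is handed in; nothing more can be done
None
```

I flipped the upside-down coaster over the step with the spatula. It now lies foot down on the seat board. I then laid the spatula flat near its old spot, backed the gripper off and handed in at about 29 s; no verdict was reported.

**Last checks**
- **Coaster:** level within 0.3°, top at 81–82 mm, centre about 40 mm past the step.
- **Other coaster:** within about 1 mm of its start and upright.
- **Spatula:** in the final side picture it lies flat, blade down, with the gripper 18 cm above its release height. My last blade fit took in worktop as well as blade, so it doesn't confirm the exact angle.

**What went wrong**
- **Joint limit:** joint 6 hit its limit on the first transfer and left the tool tilted 3°. I worked that down to 0.7° at the opposite limit, then gripped with the tool half-turned. This cost about 6 s.
- **Bad first tilt readings:** my first tilt numbers for the two coasters at the end were nonsense because of depth outliers. The figures above come from a refit with the outliers removed.

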